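# Set the finished carvings on their display stands

### The job

Set each of the four finished wood carvings upright on the display stand whose dark inlay has the shape and size of its foot, centred on the inlay and turned so that the foot's sides run along the inlay's. Lower each one gently, do not drop or tip any of them, and leave the green jar and the amber dropper bottle standing where they are.

Things in the scene. Friction and masses are not known exactly. Their poses are not given: they have to be found in the camera images.
- urn: Pale boxwood carving, loose, upright at the start, about 110 g. A lidded urn on a large round foot: foot 64 mm across and 10 mm high; body a plain cylinder 40 mm across from 10 to 57 mm height, to be gripped there; a 45 mm rim at 57 to 61 mm and a small lid above, 81 mm in all. Origin: centre of the foot's underside; z up; round, so its yaw does not matter.
- bamboo: Pale boxwood carving, loose, upright at the start, about 60 g. A length of bamboo on a small round foot: foot 40 mm across and 10 mm high; above it a cylinder 28 mm across up to 72 mm height, with two thin node rings. Origin: centre of the foot's underside; z up; round, so its yaw does not matter.
- seal: Pale boxwood carving, loose, upright at the start, about 100 g. A seal on a square foot: foot 52 x 52 mm and 10 mm high; above it a square block 30 x 30 mm up to 56 mm height, sides parallel to the foot's, then a small crouching animal, 80 mm in all. Origin: centre of the foot's underside; z up, x and y parallel to the foot's sides; quarter turns look alike.
- mountain: Pale boxwood carving, loose, upright at the start, about 110 g. A three-peaked mountain on an oblong foot: foot 76 mm (along x) x 36 mm (along y) and 10 mm high; above it a slab 56 mm (x) x 20 mm (y) up to 55 mm height (grip across the 20 mm), then peaks up to 80 mm. Origin: centre of the foot's underside; z up, x along the foot's long side; half turns look alike.
- stand_big_round: Display stand, fixed to the bench: a brown wooden board 104 x 104 mm, 14 mm high with a flat level top, on it a flush dark inlay 72 mm round in the middle (4 mm larger all round than the foot it is meant for). Origin: centre of its underside, directly below the inlay's centre; z up.
- stand_small_round: Display stand, fixed to the bench: a brown wooden board 104 x 104 mm, 14 mm high with a flat level top, on it a flush dark inlay 48 mm round in the middle (4 mm larger all round than the foot it is meant for). Origin: centre of its underside, directly below the inlay's centre; z up.
- stand_square: Display stand, fixed to the bench: a brown wooden board 104 x 104 mm, 14 mm high with a flat level top, on it a flush dark inlay 60 x 60 mm square in the middle (4 mm larger all round than the foot it is meant for). Origin: centre of its underside, directly below the inlay's centre; z up, x and y along the inlay's sides.
- stand_oblong: Display stand, fixed to the bench: a brown wooden board 104 x 104 mm, 14 mm high with a flat level top, on it a flush dark inlay 84 mm (along x) x 44 mm (along y) in the middle (4 mm larger all round than the foot it is meant for). Origin: centre of its underside, directly below the inlay's centre; z up, x along the inlay's long side.
- jar: Bystander: squat jar of green glass with a brass lid, loose, 44 mm across, 45 mm high, between the nearer carvings and stands. Origin: centre of its underside.
- dropper: Bystander: slender amber bottle with a white cap, loose, 30 mm across, 75 mm high, between the farther carvings and stands. Origin: centre of its underside.
There are look-alikes about, which are no part of the job. What is shaped like the mountain but red or turquoise is not meant.

How it is judged:
At the end, for the whole second after the job is handed in: Each carving rests upright (0.1 rad) and still on the top of its matching stand, foot centre within 10 mm of the inlay's centre; the seal's and the mountain's sides within 0.2 rad of the inlay's (quarter turns of the seal and half turns of the mountain count alike) (horizontal distance between urn and stand_big_round below 0.01 m and z of urn in the frame of stand_big_round between 0.011 and 0.018 m and angle between each of urn, bamboo, seal, mountain's own z axis and vertical below 0.1 rad and linear speed of each of urn, bamboo, seal, mountain below 0.02 m/s and horizontal distance between bamboo and stand_small_round below 0.01 m and z of bamboo in the frame of stand_small_round between 0.011 and 0.018 m and horizontal distance between seal and stand_square below 0.01 m and z of seal in the frame of stand_square between 0.011 and 0.018 m and (angle between the x axis of seal and the x axis of stand_square, either way round below 0.2 rad or angle between the x axis of seal and the y axis of stand_square, either way round below 0.2 rad) and horizontal distance between mountain and stand_oblong below 0.01 m and z of mountain in the frame of stand_oblong between 0.011 and 0.018 m and angle between the x axis of mountain and the x axis of stand_oblong, either way round below 0.2 rad); the robot touches nothing.
It fails at once if a carving is dropped or flung (moves faster than 0.7 m/s while out of the fingers) ((linear speed of urn above 0.7 m/s and contact force between urn and the fingers below 0.05 N) or (linear speed of bamboo above 0.7 m/s and contact force between bamboo and the fingers below 0.05 N) or (linear speed of seal above 0.7 m/s and contact force between seal and the fingers below 0.05 N) or (linear speed of mountain above 0.7 m/s and contact force between mountain and the fingers below 0.05 N)).
It fails at once if a carving is tipped over (more than 0.6 rad from upright) (angle between any of urn, bamboo, seal, mountain's own z axis and vertical above 0.6 rad).
It fails at once if the green jar is pushed more than 30 mm or knocked over (distance of jar from where it was at the start of the episode above 0.03 m or angle between jar's own z axis and vertical above 0.4 rad).
It fails at once if the amber dropper bottle is pushed more than 30 mm or knocked over (distance of dropper from where it was at the start of the episode above 0.03 m or angle between dropper's own z axis and vertical above 0.4 rad).
It also fails if it takes over 112 s, if anything falls off the work surface, if the arm or the gripper's body presses on something with over 40 N, if the wrist force passes 120 N, or if a joint passes its speed limit or range.

### The arm

A 7-joint arm with a two-finger parallel gripper is mounted at the origin on the work surface. World frame = base frame: x ahead of the robot, y to its left, z up, the work surface at z = 0. Lengths are in m, angles in rad, forces in N, time in s.
With the tool pointing down it reaches from about 0.4 to 0.875 m from the base axis. Payload 19.3 kg.
Tool frame: the origin (TCP) lies between the finger pads; the fingertips stand 17 mm ahead of it and the grasp point (between the pads) lies 2 mm behind it; z points along the fingers, y is the line along which they close (so a half turn about z gives the same grasp; the last joint's range is limited). The gripper opens to 85 mm and grips with 20 to 120 N. Pads are 22 mm wide; open, the fingers measure 114 mm over their backs; the gripper's body (76 mm by 85 mm) begins 54 mm behind the grasp point. The pads swing forward as they close: fully open they stand 13 mm farther back than shut.
Start: joints at [1.192, 0.521, -0.036, 1.599, 0.021, 1.021, -0.113], TCP at [0.19, -0.595, 0.222] pointing down, gripper open.
Joint ranges: [-2.91, 2.91], [-0.3, 2.13], [-1.5, 1.42], [0.17, 2.43], [-1.26, 4.41], [0.16, 1.93], [-2.52, 2.52]. Speed limits (rad/s): [1.89, 1.89, 2.39, 2.39, 3.01, 3.01, 3.01].

### API

Orientations are given as a unit quaternion [x, y, z, w].
In Python, from cell import r gives the robot as it stands. The module is installed in compiled form; this text tells all that it offers.
- The arm moves only by the shell command python3 -m handwheel 'ROWS'. ROWS is JSON, one flat list of numbers, 5 for each row, row after row: the shift along the world's x, y, z in mm, then the turn about the world's z in degrees, then the opening, from -1 (shut) to 1 (fully open). In form: [dx, dy, dz, yaw, claw, dx, dy, dz, yaw, claw, ...]. A call has 1 to 5 rows; each row shifts and turns the commanded pose from where the row before left it; what a row does not reach is not made up. A row lasts 1/12 s, in which the tool goes at most 41.7 mm and 7.16 degrees, less where a joint would pass 70% of its speed; a pose out of reach is approached as far as the arm can. A call with a gripper value outside its range is refused whole. The fingers move at their own pace and stop on an object; the grip force is fixed at half the most. Time passes only in rows, so rows that do not move let the fingers close. It gives the time, the measured TCP pose, the force, the opening and the grip force at its end, in the units of the state.
- r.get_obs(): the state, without advancing time (a new reading comes with each control period).
- r.read_camera(name): name is "scene" or "top"; returns (picture, depth): 384x512x3 uint8, red, green, blue; 384x512 float32, m along the optical axis (not along the pixel's ray), 0 where there is no reading.
- r.camera_params(name): a dict with "mtx" (3x3 intrinsics, pixels), "camera_from_world" (4x4, takes a point from world to camera coordinates). Camera axes: x right, y up, looking along -z (the intrinsics and any distortion apply to the point x, -y, -z); pixel columns grow to the right and rows downward; lengths in m; the calibration is good to about 2 mm. A picture is of the moment at which its call begins. camera_params takes no time and is no camera call.
- r.close_job(): hands the job in; it is judged then, once.
The state is a dict: "clock": time; "joint_pos": joint angles; "joint_velocities": joint speeds; "joint_efforts": joint torques, N m; "tool_pos": TCP position; "orientation": TCP orientation; "ft_force": force on the tool from outside, world axes, zero at the start; "wrist_torque": the same for the moment, N m; "finger_gap": finger opening in m; "grasp_force": force on a finger pad.
Only numpy, scipy, OpenCV 4.12 (cv2) and the standard library are available. Lean on these libraries where they do the work, as an engineer would, in place of code of your own. Each camera call takes 0.05 s, during which the arm holds its last target. There are 200 camera calls.

## Working session

There is one attempt and no reset: what is moved stays moved. The work goes in short steps, Python scripts to look and compute and a shell command to move; the robot and the scene stay as the last step left them, time stands still between calls to the robot, and variables do not carry over. Pictures are saved under pics/ and viewed, at most 14 in all, crops included, and the job is handed in when it is done.

```bash
mkdir -p pics
python3 - <<'E'
from cell import r
import cv2,numpy as np
for n in("top","scene"):
    p,d=r.read_camera(n); np.savez(f"{n}0.npz",p=p,d=d); cv2.imwrite(f"pics/{n}0.png",cv2.resize(p[:,:,::-1],(800,600),interpolation=cv2.INTER_CUBIC))
    c=r.camera_params(n); print(n,c["mtx"],c["camera_from_world"].round(3) if hasattr(c["camera_from_world"],"round") else c)
    print([k for k in c])
o=r.get_obs(); print(o["clock"],o["tool_pos"],o["orientation"],o["finger_gap"])
E
```

```text
top [[472.90197172   0.         257.98844281]
 [  0.         472.90197172 188.00614225]
 [  0.           0.           1.        ]] [[-0.013 -1.    -0.01   0.052]
 [ 0.986 -0.015  0.165 -0.605]
 [-0.165 -0.007  0.986 -1.356]
 [ 0.     0.     0.     1.   ]]
['mtx', 'camera_from_world']
scene [[356.73661914   0.         253.06560301]
 [  0.         356.73661914 196.08614685]
 [  0.           0.           1.        ]] [[-0.682  0.731 -0.019  0.368]
 [-0.452 -0.4    0.797  0.239]
 [ 0.575  0.552  0.603 -1.281]
 [ 0.     0.     0.     1.   ]]
['mtx', 'camera_from_world']
0.1 [ 0.18981664 -0.59513723  0.22138147] [ 9.88103383e-01  1.53790165e-01 -1.25830982e-04 -5.22567086e-04] 0.08557635349932335
```

View pics/top0.png

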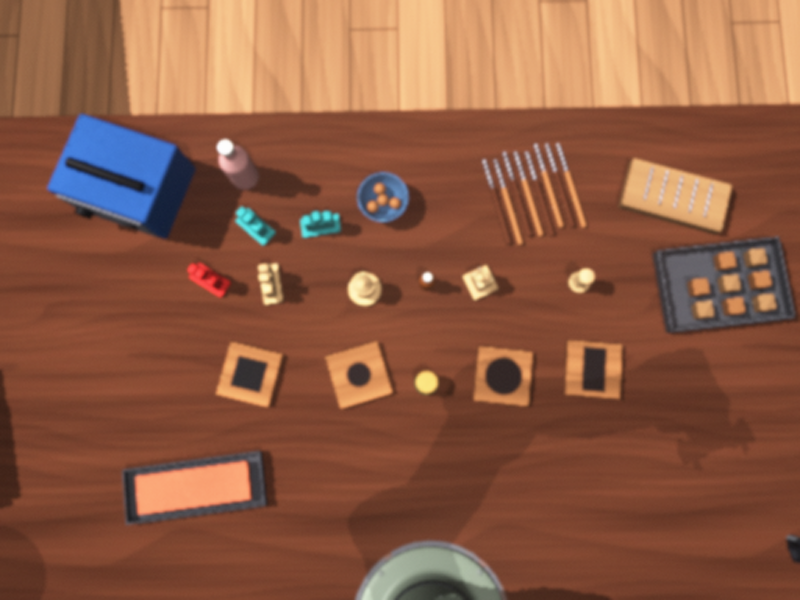

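View pics/scene0.png

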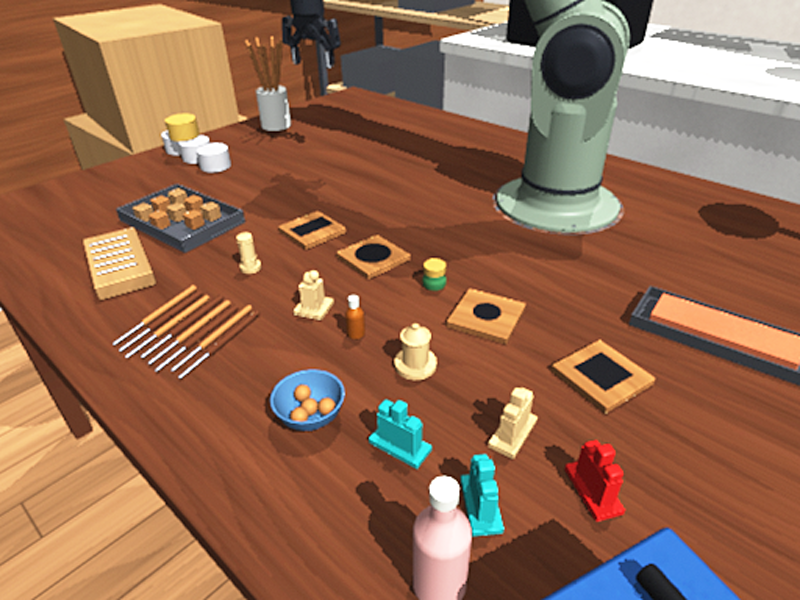

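The top view (800x600) shows, left to right, the mountain at (270,283), urn (365,288), dropper (427,280), seal (480,282) and bamboo (581,280). Below them are the square stand (250,374), small round stand (359,374), jar (427,382), big round stand (503,376) and oblong stand (594,370). The scene view agrees.

```bash
cat > h.py <<'E'
from cell import r
import cv2,numpy as np
def rays(n,uv):
    c=r.camera_params(n);K=np.array(c["mtx"]);T=np.array(c["camera_from_world"]);R=T[:3,:3]
    uv=np.asarray(uv,float);d=np.c_[(uv[:,0]-K[0,2])/K[0,0],-(uv[:,1]-K[1,2])/K[1,1],-np.ones(len(uv))]
    return -R.T@T[:3,3],d@R      # unit optical depth
def plane(n,uv,z):
    o,d=rays(n,uv);return (o+d*((z-o[2])/d[:,2])[:,None])
def cloud(n,dep,mask):
    v,u=np.nonzero(mask&(dep>0));o,d=rays(n,np.c_[u,v]);return o+d*dep[v,u][:,None]
def proj(n,P):
    c=r.camera_params(n);K=np.array(c["mtx"]);T=np.array(c["camera_from_world"])
    q=T[:3,:3]@np.asarray(P,float)+T[:3,3];return K[0,0]*q[0]/-q[2]+K[0,2],K[1,1]*-q[1]/-q[2]+K[1,2]
def pale(p):
    h=cv2.cvtColor(p,cv2.COLOR_RGB2HSV);return (h[...,0]>13)&(h[...,0]<32)&(h[...,1]>50)&(h[...,1]<150)&(h[...,2]>95)
def rect(xy):
    (c,s,a)=cv2.minAreaRect((xy*1000).astype(np.float32));
    if s[0]<s[1]:a+=90
    return np.round(c,1),np.round(sorted(s)[::-1],1),round(a,1)
E
python3 - <<'E'
from h import *
D={n:np.load(n+"0.npz") for n in("top","scene")}
p=D["top"]["p"]
for nm,u,v in(("square",250,374),("small",359,374),("big",503,376),("oblong",594,370)):
    u,v=int(u*.64),int(v*.64); m=((p.max(2)<65)).astype(np.uint8)
    _,l=cv2.connectedComponents(m,connectivity=4);k=(l==l[v,u]);vv,uu=np.nonzero(k)
    P=plane("top",np.c_[uu,vv],.014);
    print(nm,len(P),"mean",(P.mean(0)*1000).round(1),rect(P[:,:2]),"depth z",np.median(cloud("top",D["top"]["d"],k)[:,2]).round(4))
ob={"mountain":(270,283),"urn":(365,288),"seal":(480,282),"bamboo":(581,280)}
for nm,(u,v) in ob.items():
    c=plane("top",[[u*.64,v*.64]],.03)[0]
    for n in D:
        C=cloud(n,D[n]["d"],pale(D[n]["p"]));C=C[(np.hypot(*(C-c)[:,:2].T)<.06)&(C[:,2]>.003)]
        F=C[C[:,2]<.013];B=C[(C[:,2]>.02)]; H=C[C[:,2]>.05]
        print(nm,n,len(F),len(B),"zmax",C[:,2].max().round(3),"all",rect(C[:,:2]),"foot",rect(F[:,:2]),"body",rect(B[:,:2]),"top",rect(H[:,:2]))
print(pale(p).sum())
for nm,u,v in(("dropper",427,278),("jar",427,382)):print(nm,plane("top",[[u*.64,v*.64]],.075 if nm[0]=="d" else .045))
E
```

```text
square 258 mean [461.3 343.1  14. ] (array([461.4, 343.1]), array([47.8, 47.5]), 75.4) depth z 0.0134
small 99 mean [457.8 132.4  14. ] (array([458.5, 132.8]), array([30.1, 29.9]), 89.2) depth z 0.0129
big 332 mean [ 450.9 -144.9   14. ] (array([ 451. , -144.9]), array([58.5, 57.6]), 43.5) depth z 0.013
oblong 280 mean [ 460.4 -318.9   14. ] (array([ 461.3, -318. ]), array([72.7, 32.8]), 176.7) depth z 0.0133
mountain top 115 176 zmax 0.082 all (array([639.2, 306.2]), array([82.9, 39.4]), 9.7) foot (array([639.8, 305.7]), array([80.9, 39.6]), 7.6) body (array([637.2, 306.5]), array([58., 20.]), 9.9) top (array([637.5, 306.6]), array([57.4, 19.9]), 10.0)
mountain scene 238 407 zmax 0.08 all (array([637.8, 306.2]), array([76.2, 36.2]), 8.8) foot (array([637.8, 306.2]), array([76.2, 36.2]), 8.8) body (array([637.7, 306. ]), array([56.4, 20.6]), 8.7) top (array([637.6, 306.7]), array([55.1, 20.2]), 6.5)
urn top 127 188 zmax 0.083 all (array([625.2, 122.7]), array([67.4, 60.4]), 26.2) foot (array([625.2, 122.7]), array([67.4, 60.4]), 26.2) body (array([624.4, 121.9]), array([43. , 42.1]),
[... 754 characters left out ...]
ray([33.4, 31.5]), 25.2) top (array([ 634.1, -105.6]), array([32.4, 29.8]), 120.7)
bamboo top 50 117 zmax 0.077 all (array([ 634.3, -303.8]), array([48. , 37.8]), 124.2) foot (array([ 634.3, -303.8]), array([48. , 37.8]), 124.2) body (array([ 630.4, -298.2]), array([28.1, 26.7]), 23.6) top (array([ 630.3, -299.1]), array([27. , 26.3]), 45.2)
bamboo scene 54 161 zmax 0.073 all (array([ 632.6, -297.6]), array([37.1, 34.2]), 120.2) foot (array([ 634. , -293.4]), array([37.2, 26.1]), 149.4) body (array([ 632.5, -298.6]), array([28.4, 25.1]), 92.6) top (array([ 632.3, -298.7]), array([26.6, 25.9]), 8.1)
18001
dropper [[ 0.63132876 -0.0018315   0.075     ]]
jar [[0.43885769 0.0010601  0.045     ]]
```

```bash
python3 - <<'E'
from h import *
for n in("top","scene"):
  p=np.load(n+"0.npz")["p"]
  for nm,c in(("square",(.461,.343,.014)),("small",(.458,.132,.014)),("big",(.451,-.145,.014)),("oblong",(.4605,-.3185,.014))):
    u,v=np.round(proj(n,c)).astype(int); m=((p.max(2)<110)).astype(np.uint8)
    _,l=cv2.connectedComponents(m,connectivity=4);vv,uu=np.nonzero(l==l[v,u])
    P=plane(n,np.c_[uu,vv],.014);print(n,nm,len(P),"mean",(P.mean(0)*1000).round(1),rect(P[:,:2]))
E
python3 -m handwheel '[36,26,0,0,1, 36,26,0,0,1, 36,26,0,0,1, 36,26,0,0,1, 36,26,0,0,1]'
python3 -m handwheel '[36,24,0,0,1, 36,24,0,0,1, 36,24,0,0,1, 36,24,0,0,1, 36,24,0,0,1]'
```

```text
top square 321 mean [461.3 343.1  14. ] (array([461.4, 343.1]), array([53.7, 53.3]), 75.4)
top small 152 mean [457.4 132.   14. ] (array([457. , 131.4]), array([39.1, 38.8]), 89.2)
top big 406 mean [ 450.7 -144.7   14. ] (array([ 451.8, -145.5]), array([65.8, 65.6]), 89.2)
top oblong 355 mean [ 460.6 -318.9   14. ] (array([ 461.5, -318. ]), array([78.7, 38.7]), 176.7)
scene square 454 mean [459.3 342.5  14. ] (array([458.7, 341.9]), array([58.6, 58. ]), 165.5)
scene small 147 mean [454.9 130.9  14. ] (array([455. , 130.7]), array([44., 42.]), 36.6)
scene big 213 mean [ 448.5 -146.3   14. ] (array([ 448.7, -146.8]), array([67.8, 64.2]), 131.3)
scene oblong 147 mean [ 458.8 -321.    14. ] (array([ 458.2, -320.9]), array([80.9, 41.5]), 174.0)
clock: 0.52
tool_pos: [0.36, -0.472, 0.2217]
orientation: [0.988, 0.154, -0.0, -0.0]
ft_force: [1.1, -0.3, 0.3]
finger_gap: 0.0852
grasp_force: 0.0
clock: 0.93
tool_pos: [0.5335, -0.3564, 0.2217]
orientation: [0.988, 0.154, -0.0, -0.0]
ft_force: [0.6, -1.0, 0.6]
finger_gap: 0.0851
grasp_force: 0.0
```

```bash
python3 -m handwheel '[35,20,0,0,1, 30,18,0,0,1, 17,8,0,0,1, 0,0,0,0,1, 0,0,0,0,1]'
```

```text
clock: 1.35
tool_pos: [0.6146, -0.3109, 0.221]
orientation: [0.988, 0.155, -0.0, -0.0]
ft_force: [-0.6, -1.3, 0.1]
finger_gap: 0.0857
grasp_force: 0.0
```

```bash
python3 -m handwheel '[17,12,-20,0,1, 0,0,-35,0,1, 0,0,-35,0,1, 0,0,0,0,1, 0,0,0,0,1]'
```

```text
clock: 1.77
tool_pos: [0.6296, -0.3007, 0.1312]
orientation: [0.988, 0.153, -0.001, -0.001]
ft_force: [-0.8, -0.7, 1.7]
finger_gap: 0.0855
grasp_force: 0.0
```

```bash
python3 -m handwheel '[2,2,-30,0,1, 0,0,-30,0,1, 0,0,-25,0,1, 0,0,-8,0,1, 0,0,0,0,1]'
python3 -m handwheel '[0,0,0,0,-1, 0,0,0,0,-1, 0,0,0,0,-1, 0,0,0,0,-1, 0,0,0,0,-1]'
python3 -m handwheel '[0,0,0,0,-1, 0,0,0,0,-1, 0,0,0,0,-1, 0,0,0,0,-1, 0,0,0,0,-1]'
```

```text
clock: 2.18
tool_pos: [0.6329, -0.2985, 0.0392]
orientation: [0.988, 0.153, -0.0, -0.0]
ft_force: [0.3, 0.4, 0.4]
finger_gap: 0.0852
grasp_force: 0.0
clock: 2.6
tool_pos: [0.6336, -0.2982, 0.0399]
orientation: [0.988, 0.154, 0.001, 0.0]
ft_force: [1.3, -2.3, 6.8]
finger_gap: 0.0265
grasp_force: 60.9
clock: 3.02
tool_pos: [0.6338, -0.2982, 0.0399]
orientation: [0.988, 0.154, 0.001, 0.0]
ft_force: [0.1, -0.1, 7.9]
finger_gap: 0.0262
grasp_force: 58.0
```

```bash
python3 -m handwheel '[0,0,15,0,-1, 0,0,30,0,-1, 0,0,35,0,-1, 0,0,25,0,-1, 0,0,0,0,-1]'
python3 -m handwheel '[-8,20,0,0,-1, -14,34,0,0,-1, -14,34,0,0,-1, -14,34,0,0,-1, -14,34,0,0,-1]'
python3 -m handwheel '[-14,34,0,0,-1, -14,34,0,0,-1, -14,34,0,0,-1, -14,34,0,0,-1, -14,34,0,0,-1]'
python3 -m handwheel '[-14,34,0,0,-1, -12,30,0,0,-1, -8,20,0,0,-1, 0,0,0,0,-1, 0,0,0,0,-1]'
```

```text
clock: 3.43
tool_pos: [0.6355, -0.2989, 0.1508]
orientation: [0.988, 0.154, 0.003, 0.002]
ft_force: [0.6, -0.9, -1.7]
finger_gap: 0.0261
grasp_force: 58.7
clock: 3.85
tool_pos: [0.5682, -0.1405, 0.1447]
orientation: [0.988, 0.154, 0.0, 0.0]
ft_force: [0.4, 0.3, -0.4]
finger_gap: 0.026
grasp_force: 58.7
clock: 4.27
tool_pos: [0.4983, 0.0295, 0.1447]
orientation: [0.988, 0.154, 0.0, 0.0]
ft_force: [1.1, 1.1, -0.3]
finger_gap: 0.0262
grasp_force: 58.7
clock: 4.68
tool_pos: [0.465, 0.1131, 0.1446]
orientation: [0.988, 0.155, 0.0, -0.0]
ft_force: [0.2, -1.6, -0.5]
finger_gap: 0.0262
grasp_force: 58.7
```

```bash
python3 -m handwheel '[-5,10,0,0,-1, -3,8,-20,0,-1, 0,0,-25,0,-1, 0,0,-20,0,-1, 0,0,0,0,-1]'
python3 -m handwheel '[0,0,-10,0,-1, 0,0,-6,0,-1, 0,0,0,0,-1, 0,0,0,0,-1, 0,0,0,0,-1]'
```

```text
clock: 5.1
tool_pos: [0.4557, 0.1291, 0.0763]
orientation: [0.988, 0.153, -0.002, 0.0]
ft_force: [-1.7, -1.1, -0.8]
finger_gap: 0.0263
grasp_force: 58.7
clock: 5.52
tool_pos: [0.4575, 0.1301, 0.0635]
orientation: [0.988, 0.154, 0.0, -0.0]
ft_force: [0.5, 0.4, -0.1]
finger_gap: 0.0263
grasp_force: 58.7
```

Run:
```python
from h import *
for n in("top","scene"):
    p,d=r.read_camera(n); np.savez(n+"1.npz",p=p,d=d)
    C=cloud(n,d,pale(p));C=C[(np.hypot(*(C[:,:2]-[.456,.1315]).T)<.04)&(C[:,2]>.018)]
    print(n,len(C),C[:,2].min(),rect(C[:,:2]))
```

```text
Traceback (most recent call last):
ValueError: zero-size array to reduction operation minimum which has no identity
```

```bash
python3 -m handwheel '[0,1,-4,0,-1, 0,0,-3,0,-1, 0,0,0,0,-1, 0,0,0,0,-1]'
python3 - <<'E'
from h import *
n="scene";p,d=r.read_camera(n);C=cloud(n,d,pale(p));C=C[(np.hypot(*(C[:,:2]-[.456,.1315]).T)<.03)&(C[:,2]>.016)]
B=C[C[:,2]>.045];F=C[C[:,2]<.033];print(len(F),len(B),C[:,2].min(),C[:,2].max(),rect(F[:,:2]))
if len(B):print(rect(B[:,:2]))
cv2.imwrite("pics/b1.png",cv2.resize(p[130:250,200:360,::-1],(800,600),interpolation=cv2.INTER_CUBIC))
E
```

```text
clock: 5.9
tool_pos: [0.457, 0.1311, 0.0557]
orientation: [0.988, 0.154, -0.0, 0.0]
ft_force: [-1.0, 0.1, 0.8]
finger_gap: 0.0264
grasp_force: 58.7
101 177 0.016817636128103608 0.09023584909157784 (array([459. , 133.6]), array([38.9, 30.6]), 124.5)
(array([456.1, 131.7]), array([28.7, 27.1]), 52.7)
```

View pics/b1.png

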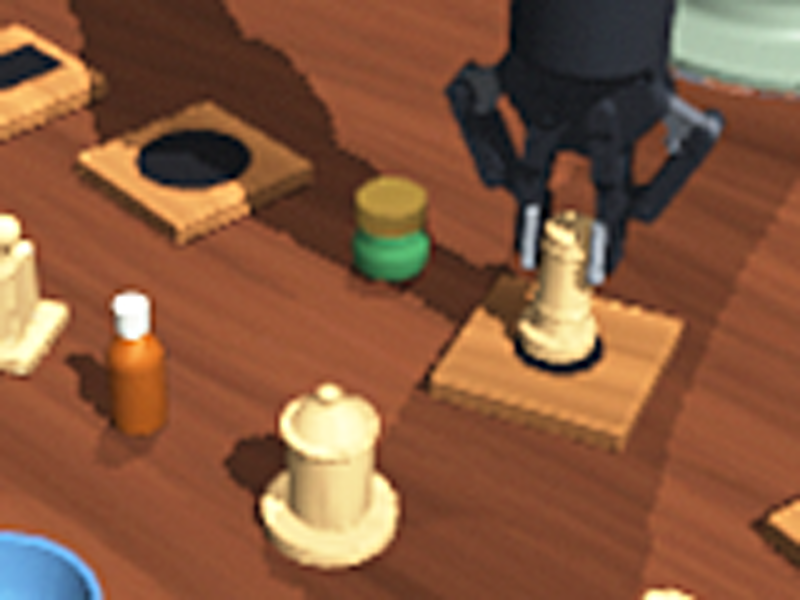

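The bamboo foot sits over the centre of the small round inlay (crop ~ (560,350)) and is almost down. I'll lower the last 2 mm, then release.

```bash
python3 -m handwheel '[0,0,-1,0,-1, 0,0,-1,0,-1, 0,0,0,0,-1, 0,0,0,0,-1]'
python3 -m handwheel '[0,0,0,0,-1, 0,0,0,0,-0.2, 0,0,0,0,-0.1, 0,0,0,0,0, 0,0,0,0,0.4]'
```

```text
clock: 6.28
tool_pos: [0.4573, 0.1311, 0.054]
orientation: [0.988, 0.154, 0.0, -0.0]
ft_force: [0.0, -0.0, 2.6]
finger_gap: 0.0264
grasp_force: 59.2
clock: 6.7
tool_pos: [0.4571, 0.1311, 0.0539]
orientation: [0.988, 0.154, -0.0, -0.0]
ft_force: [-0.1, 0.3, -0.6]
finger_gap: 0.0532
grasp_force: 0.0
```

```bash
python3 -m handwheel '[0,0,10,0,1, 0,0,20,0,1, 0,0,35,0,1, 0,0,35,0,1, 0,0,0,0,1]'
python3 -m handwheel '[20,-1,0,0,1, 38,-2,0,0,1, 38,-2,0,0,1, 38,-2,0,0,1, 30,-1,0,0,1]'
python3 -m handwheel '[10,-1,0,0,1, 0,0,0,0,1, 0,0,0,0,1]'
```

```text
clock: 7.12
tool_pos: [0.4594, 0.132, 0.1599]
orientation: [0.988, 0.154, 0.004, -0.001]
ft_force: [1.3, 0.0, 0.3]
finger_gap: 0.0852
grasp_force: 0.0
clock: 7.53
tool_pos: [0.6236, 0.1224, 0.1548]
orientation: [0.988, 0.153, 0.001, 0.0]
ft_force: [-0.2, -0.5, 0.6]
finger_gap: 0.0855
grasp_force: 0.0
clock: 7.78
tool_pos: [0.6307, 0.1221, 0.154]
orientation: [0.988, 0.154, -0.0, -0.0]
ft_force: [-0.8, -0.1, 0.7]
finger_gap: 0.0855
grasp_force: 0.0
```

```bash
python3 -m handwheel '[-5,0,-20,0,1, 0,0,-35,0,1, 0,0,-35,0,1, 0,0,-18,0,1, 0,0,-9,0,1]'
python3 -m handwheel '[0,0,0,0,1, 0,0,0,0,-1, 0,0,0,0,-1, 0,0,0,0,-1, 0,0,0,0,-1]'
python3 -m handwheel '[0,0,0,0,-1, 0,0,0,0,-1, 0,0,0,0,-1]'
```

```text
clock: 8.2
tool_pos: [0.6238, 0.1222, 0.0349]
orientation: [0.988, 0.154, -0.002, 0.0]
ft_force: [1.0, 0.3, 0.4]
finger_gap: 0.0852
grasp_force: 0.0
clock: 8.62
tool_pos: [0.627, 0.1223, 0.0387]
orientation: [0.988, 0.154, 0.001, -0.0]
ft_force: [-6.9, -2.4, 21.6]
finger_gap: 0.0419
grasp_force: 57.5
clock: 8.87
tool_pos: [0.627, 0.1222, 0.0389]
orientation: [0.988, 0.154, 0.001, -0.0]
ft_force: [-4.7, -0.8, 17.6]
finger_gap: 0.0418
grasp_force: 58.3
```

```bash
python3 -m handwheel '[0,0,10,0,-1, 0,0,25,0,-1, 0,0,35,0,-1, 0,0,30,0,-1, 0,0,0,0,-1]'
python3 -m handwheel '[-10,-15,0,0,-1, -22,-33,0,0,-1, -22,-33,0,0,-1, -22,-33,0,0,-1, -22,-33,0,0,-1]'
python3 -m handwheel '[-22,-33,0,0,-1, -22,-33,0,0,-1, -20,-31,0,0,-1, -10,-15,0,0,-1, 0,0,0,0,-1]'
```

```text
clock: 9.28
tool_pos: [0.6289, 0.1227, 0.1438]
orientation: [0.988, 0.154, 0.004, -0.0]
ft_force: [1.5, -0.1, -0.7]
finger_gap: 0.0419
grasp_force: 60.9
clock: 9.7
tool_pos: [0.527, -0.0261, 0.1376]
orientation: [0.988, 0.154, 0.0, 0.0]
ft_force: [1.0, -0.9, -1.4]
finger_gap: 0.0411
grasp_force: 60.9
clock: 10.12
tool_pos: [0.4518, -0.1408, 0.1377]
orientation: [0.989, 0.151, -0.0, 0.001]
ft_force: [0.2, -0.2, -1.4]
finger_gap: 0.0416
grasp_force: 60.9
```

```bash
python3 -m handwheel '[0,-4,-15,0,-1, 0,0,-25,0,-1, 0,0,-25,0,-1, 0,0,-12,0,-1, 0,0,0,0,-1]'
python3 -m handwheel '[0,0,-2,0,-1, 0,0,0,0,-1]'
cat > chk.py <<'E'
from h import *
import sys
x,y,rad,zb=map(float,sys.argv[1:5]);n="scene";p,d=r.read_camera(n);C=cloud(n,d,pale(p));C=C[(np.hypot(*(C[:,:2]-[x/1e3,y/1e3]).T)<rad)&(C[:,2]>.017)]
B=C[(C[:,2]>zb)&(C[:,2]<zb+.05)];F=C[C[:,2]<zb]
print(len(F),len(B),"z",C[:,2].min(),C[:,2].max(),"foot",rect(F[:,:2]),"body",rect(B[:,:2]));print(r.get_obs()["tool_pos"])
u,v=np.round(proj(n,(x/1e3,y/1e3,.03))).astype(int);a,b=max(0,v-45),max(0,u-60)
cv2.imwrite(sys.argv[5],cv2.resize(p[a:a+90,b:b+120,::-1],(800,600),interpolation=cv2.INTER_CUBIC))
E
python3 chk.py 449.7 -145.5 .045 .04 pics/u1.png
```

```text
clock: 10.53
tool_pos: [0.4534, -0.1402, 0.0583]
orientation: [0.988, 0.154, -0.001, -0.001]
ft_force: [-1.1, 0.8, -1.5]
finger_gap: 0.0413
grasp_force: 60.9
clock: 10.7
tool_pos: [0.4548, -0.1408, 0.0587]
orientation: [0.988, 0.154, 0.001, 0.0]
ft_force: [-0.3, -0.3, 0.1]
finger_gap: 0.0412
grasp_force: 60.9
157 191 z 0.019360279483812692 0.09844110524509758 foot (array([ 459.1, -134. ]), array([64.2, 46.1]), 117.0) body (array([ 457.9, -133.6]), array([48.4, 28. ]), 108.0)
[ 0.45482614 -0.14089873  0.05887941]
```

View pics/u1.png

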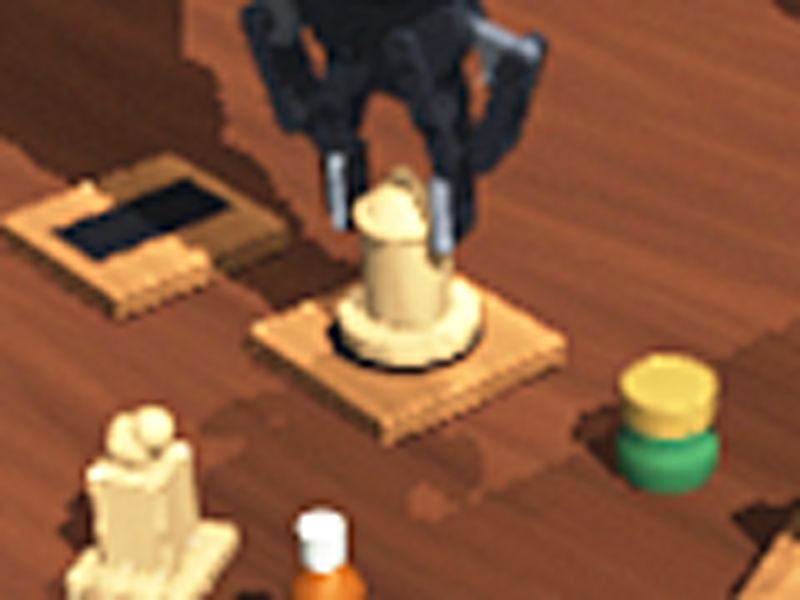

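The urn hovers a few mm over the big round inlay (crop (410,330)), offset slightly to the right. I'll shift it and lower it.

```bash
python3 -m handwheel '[-4,-5,0,0,-1, 0,0,-2,0,-1, 0,0,-2,0,-1, 0,0,0,0,-1, 0,0,0,0,-1]'
python3 -m handwheel '[0,0,-1,0,-1, 0,0,0,0,-1, 0,0,0,0,-1]'
```

```text
clock: 11.17
tool_pos: [0.4502, -0.1459, 0.0539]
orientation: [0.988, 0.154, 0.0, -0.0]
ft_force: [-0.5, 0.4, -0.7]
finger_gap: 0.0415
grasp_force: 60.9
clock: 11.42
tool_pos: [0.4502, -0.1459, 0.053]
orientation: [0.988, 0.154, 0.0, 0.0]
ft_force: [-0.8, 0.4, 3.3]
finger_gap: 0.0416
grasp_force: 61.4
```

```bash
python3 -m handwheel '[0,0,0,0,0.1, 0,0,0,0,0.3, 0,0,0,0,0.6, 0,0,0,0,1, 0,0,0,0,1]'
python3 -m handwheel '[0,0,10,0,1, 0,0,30,0,1, 0,0,35,0,1, 0,0,33,0,1, 0,0,0,0,1]'
python3 -m handwheel '[20,4,0,0,1, 38,8,0,3,1, 38,8,0,3,1, 38,8,0,0,1, 38,8,0,0,1]'
python3 -m handwheel '[12,4,0,0,1, 0,0,0,0,1, 0,0,0,0,1]'
python3 chk.py 449.7 -145.5 .045 .04 pics/u2.png
```

```text
clock: 11.83
tool_pos: [0.4502, -0.1459, 0.0529]
orientation: [0.988, 0.154, -0.0, -0.0]
ft_force: [0.1, -0.1, 0.0]
finger_gap: 0.0852
grasp_force: 0.0
clock: 12.25
tool_pos: [0.4524, -0.1465, 0.1668]
orientation: [0.988, 0.154, 0.004, 0.001]
ft_force: [1.1, -1.1, 0.4]
finger_gap: 0.0852
grasp_force: 0.0
clock: 12.67
tool_pos: [0.6237, -0.1095, 0.1619]
orientation: [0.979, 0.205, 0.0, 0.0]
ft_force: [-0.4, -0.8, -0.5]
finger_gap: 0.0855
grasp_force: 0.0
clock: 12.92
tool_pos: [0.634, -0.1056, 0.1609]
orientation: [0.979, 0.206, -0.0, -0.0]
ft_force: [-0.7, -0.3, -0.3]
finger_gap: 0.0854
grasp_force: 0.0
153 172 z 0.01707712706928166 0.09443190722268202 foot (array([ 452.1, -139.1]), array([61.6, 49.2]), 130.1) body (array([ 449.7, -139.8]), array([39.7, 38.4]), 139.8)
[ 0.63348119 -0.10610766  0.16110417]
```

View pics/u2.png

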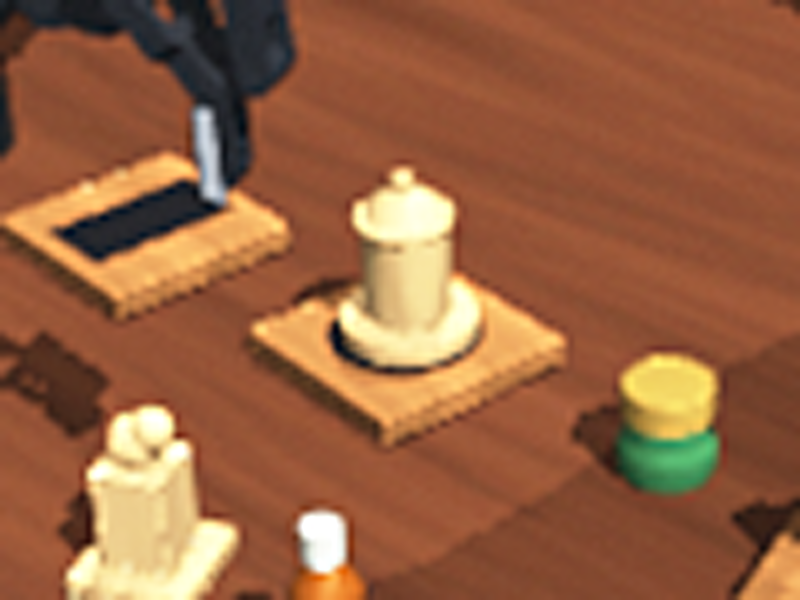

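The urn stands upright in the inlay (crop (405,330)), but more of the dark ring shows on the left. I'll check it in the top view.

```bash
cat > ver.py <<'E'
from h import *
T={"urn":(.4497,-.1455),"bamboo":(.4563,.1315),"seal":(.4603,.3428),"mountain":(.4597,-.32)}
for n in("top","scene"):
  p,d=r.read_camera(n)
  for k,(x,y) in T.items():
    u,v=np.round(proj(n,(x,y,.06))).astype(int)
    C=cloud(n,d,pale(p));C=C[(np.hypot(*(C[:,:2]-[x,y]).T)<.05)&(C[:,2]>.034)]
    if len(C)>20:print(n,k,len(C),C[:,2].max().round(3),rect(C[:,:2]),"hi",rect(C[C[:,2]>.055][:,:2]))
  for k,q in(("dropper",(.631,-.002,.07)),("jar",(.439,.001,.045))):
    u,v=np.round(proj(n,q)).astype(int);print(n,k,p[v,u],d[v,u])
E
python3 ver.py
```

```text
top bamboo 91 0.091 (array([454.4, 129.4]), array([28.1, 26. ]), 45.7) hi (array([454.4, 129.4]), array([27.9, 26.1]), 44.6)
top dropper [239 236 230] 1.3887976
top jar [229 186  99] 1.3847361
scene urn 200 0.094 (array([ 448.9, -140.8]), array([39.8, 37.2]), 147.1) hi (array([ 448.9, -140.8]), array([39.8, 37.2]), 147.1)
scene bamboo 191 0.086 (array([456.6, 129.6]), array([28.7, 26.7]), 62.4) hi (array([456. , 129.8]), array([28.1, 26. ]), 116.8)
scene dropper [254 255 253] 0.8683804
scene jar [242 212  97] 1.0034274
```

```bash
python3 -m handwheel '[0,0,-20,1,1, 0,0,-35,0,1, 0,0,-35,0,1, 0,0,-20,0,1, 0,0,-10,0,1]'
python3 -m handwheel '[0,0,-1,0,1, 0,0,0,0,-1, 0,0,0,0,-1, 0,0,0,0,-1, 0,0,0,0,-1]'
python3 -m handwheel '[0,0,0,0,-1, 0,0,0,0,-1, 0,0,0,0,-1]'
```

```text
clock: 13.48
tool_pos: [0.6321, -0.1063, 0.0385]
orientation: [0.977, 0.214, -0.002, -0.0]
ft_force: [-0.3, 0.3, 0.0]
finger_gap: 0.0853
grasp_force: 0.0
clock: 13.9
tool_pos: [0.6348, -0.106, 0.0412]
orientation: [0.977, 0.214, 0.001, 0.0]
ft_force: [0.7, 0.1, -0.6]
finger_gap: 0.0388
grasp_force: 0.0
clock: 14.15
tool_pos: [0.6347, -0.106, 0.0408]
orientation: [0.977, 0.214, 0.001, 0.0]
ft_force: [-1.2, -0.0, 7.8]
finger_gap: 0.0286
grasp_force: 58.7
```

```bash
python3 -m handwheel '[0,0,10,0,-1, 0,0,30,0,-1, 0,0,35,0,-1, 0,0,35,0,-1, 0,0,0,0,-1]'
python3 -m handwheel '[-8,20,0,2,-1, -13,34,0,4,-1, -13,34,0,4,-1, -13,34,0,4,-1, -13,34,0,4,-1]'
python3 -m handwheel '[-13,34,0,4,-1, -13,34,0,4,-1, -13,34,0,4,-1, -13,34,0,4,-1, -13,34,0,4,-1]'
python3 -m handwheel '[-13,34,0,4,-1, -13,34,0,4,-1, -12,32,0,3,-1, -8,20,0,0,-1, 0,0,0,0,-1]'
python3 -m handwheel '[0,0,0,0,-1, 0,0,0,0,-1]'
```

```text
clock: 14.57
tool_pos: [0.6371, -0.1062, 0.1573]
orientation: [0.977, 0.214, 0.004, 0.001]
ft_force: [1.8, 0.3, -0.9]
finger_gap: 0.0278
grasp_force: 59.4
clock: 14.98
tool_pos: [0.5733, 0.0514, 0.1505]
orientation: [0.931, 0.365, 0.0, 0.0]
ft_force: [1.3, -0.3, -0.2]
finger_gap: 0.0281
grasp_force: 59.4
clock: 15.4
tool_pos: [0.5084, 0.2215, 0.1506]
orientation: [0.853, 0.522, 0.0, 0.0]
ft_force: [0.3, 0.5, -0.9]
finger_gap: 0.0284
grasp_force: 59.4
clock: 15.82
tool_pos: [0.4605, 0.3451, 0.1506]
orientation: [0.798, 0.602, 0.001, -0.001]
ft_force: [-1.0, 0.0, -0.4]
finger_gap: 0.0283
grasp_force: 59.4
clock: 15.98
tool_pos: [0.4635, 0.3393, 0.1501]
orientation: [0.8, 0.599, -0.0, 0.0]
ft_force: [0.3, 0.1, -0.7]
finger_gap: 0.028
grasp_force: 59.4
```

```bash
python3 -m handwheel '[-3,4,-15,2,-1, 0,0,-25,0,-1, 0,0,-25,0,-1, 0,0,-16,0,-1, 0,0,-5,0,-1]'
python3 -m handwheel '[0,0,0,0,-1, 0,0,0,0,-1]'
python3 ver.py
python3 chk.py 460.3 342.8 .045 .04 pics/s1.png
```

```text
clock: 16.4
tool_pos: [0.46, 0.3419, 0.0617]
orientation: [0.79, 0.613, -0.002, 0.0]
ft_force: [0.1, 0.2, -0.2]
finger_gap: 0.0284
grasp_force: 59.4
clock: 16.57
tool_pos: [0.4608, 0.3437, 0.0646]
orientation: [0.79, 0.613, 0.0, 0.0]
ft_force: [-0.2, 0.1, -0.2]
finger_gap: 0.028
grasp_force: 59.4
top urn 197 0.099 (array([ 447.1, -144.1]), array([43.4, 40.8]), 178.1) hi (array([ 447.1, -144.1]), array([43.4, 40.8]), 178.6)
top bamboo 93 0.09 (array([454.3, 129.4]), array([28. , 26.2]), 44.5) hi (array([454.4, 129.5]), array([27.8, 26.2]), 44.5)
top dropper [252 250 249] 1.3843356
top jar [181 141  74] 1.388031
scene urn 188 0.094 (array([ 448.8, -140.9]), array([40.1, 40. ]), 142.0) hi (array([ 448.3, -141.4]), array([40.1, 38.7]), 142.0)
scene bamboo 227 0.087 (array([456.3, 128.9]), array([28.8, 25.8]), 78.0) hi (array([456.3, 129.9]), array([27.6, 24.8]), 126.1)
scene seal 389 0.283 (array([458. , 352.1]), array([66.3, 53.5]), 149.1) hi (array([455.4, 356.8]), array([65.3, 33.8]), 134.5)
scene dropper [255 255 255] 0.8693003
scene jar [188 150  68] 1.001686
267 274 z 0.023388456534777502 0.1262597838614059 foot (array([460.6, 344.6]), array([54.6, 52.8]), 164.8) body (array([467. , 350.2]), array([40.5, 25.6]), 130.6)
[0.46084232 0.34425969 0.06507385]
```

View pics/s1.png

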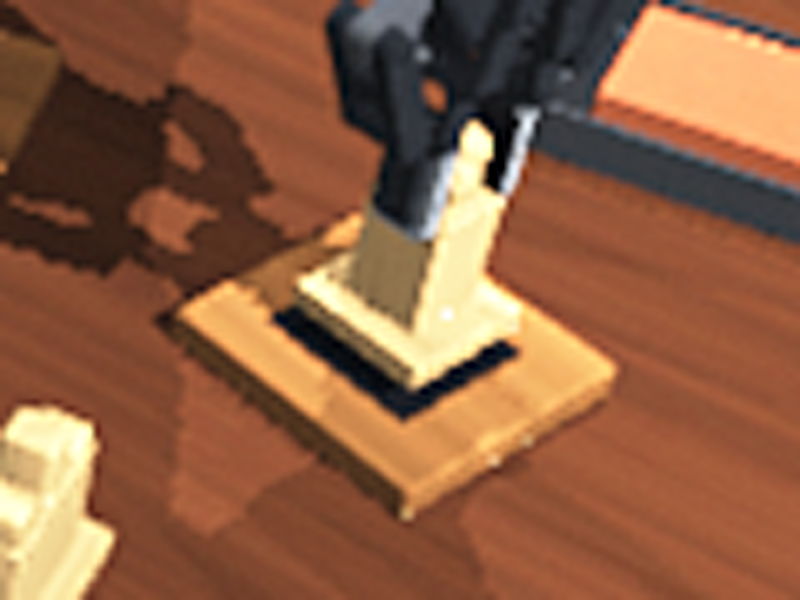

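The seal's sides run parallel to the square inlay, and it hovers about 10 mm above centre (crop (410,350)). I'll lower it.

```bash
python3 -m handwheel '[-1,-2,-3,0,-1, 0,0,-3,0,-1, 0,0,-2,0,-1, 0,0,0,0,-1, 0,0,0,0,-1]'
python3 -m handwheel '[0,0,-1,0,-1, 0,0,-1,0,-1, 0,0,0,0,-1, 0,0,0,0,-1]'
```

```text
clock: 17.13
tool_pos: [0.4591, 0.3421, 0.0557]
orientation: [0.79, 0.614, -0.0, -0.0]
ft_force: [0.5, 0.1, -2.0]
finger_gap: 0.0279
grasp_force: 59.4
clock: 17.47
tool_pos: [0.4591, 0.3424, 0.0548]
orientation: [0.79, 0.614, 0.0, 0.0]
ft_force: [-6.3, -3.6, 17.1]
finger_gap: 0.0283
grasp_force: 62.7
```

```bash
python3 -m handwheel '[0,0,1,0,-1, 0,0,0,0,0, 0,0,0,0,0.3, 0,0,0,0,0.6, 0,0,0,0,1]'
python3 -m handwheel '[0,0,10,0,1, 0,0,30,0,1, 0,0,35,-4,1, 0,0,30,-6,1, 0,0,0,-6,1]'
python3 -m handwheel '[20,-4,0,-6,1, 25,-5,0,-6,1, 25,-5,0,-6,1, 25,-5,0,-6,1, 25,-5,0,-6,1]'
python3 -m handwheel '[25,-5,0,-6,1, 20,-4,0,-6,1, 12,-3,0,-6,1, 0,0,0,-3,1, 0,0,0,0,1]'
```

```text
clock: 17.88
tool_pos: [0.4592, 0.342, 0.0548]
orientation: [0.79, 0.614, -0.0, -0.0]
ft_force: [0.3, -0.4, 0.2]
finger_gap: 0.0757
grasp_force: 0.0
clock: 18.3
tool_pos: [0.4609, 0.3439, 0.1661]
orientation: [0.869, 0.495, 0.004, -0.001]
ft_force: [0.4, 0.8, 1.6]
finger_gap: 0.0858
grasp_force: 0.0
clock: 18.72
tool_pos: [0.5802, 0.3179, 0.1608]
orientation: [0.967, 0.254, 0.0, -0.0]
ft_force: [-0.7, -0.9, 0.2]
finger_gap: 0.0854
grasp_force: 0.0
clock: 19.13
tool_pos: [0.6365, 0.3059, 0.1602]
orientation: [0.997, 0.074, -0.0, -0.0]
ft_force: [0.2, 0.9, -0.7]
finger_gap: 0.0852
grasp_force: 0.0
```

```bash
python3 -m handwheel '[1,0,-20,0,1, 0,0,-35,0,1, 0,0,-35,0,1, 0,0,-20,0,1, 0,0,-10,0,1]'
python3 -m handwheel '[0,0,0,0,1, 0,0,0,0,-1, 0,0,0,0,-1, 0,0,0,0,-1, 0,0,0,0,-1]'
python3 -m handwheel '[0,0,0,0,-1, 0,0,0,0,-1, 0,0,0,0,-1, 0,0,0,0,-1]'
```

```text
clock: 19.55
tool_pos: [0.6352, 0.3059, 0.0372]
orientation: [0.997, 0.077, -0.002, 0.0]
ft_force: [0.5, 0.1, 0.4]
finger_gap: 0.0856
grasp_force: 0.0
clock: 19.97
tool_pos: [0.6378, 0.3065, 0.0414]
orientation: [0.997, 0.076, 0.001, -0.0]
ft_force: [0.6, -0.2, 0.1]
finger_gap: 0.0387
grasp_force: 0.0
clock: 20.3
tool_pos: [0.6376, 0.306, 0.0406]
orientation: [0.997, 0.076, 0.0, -0.0]
ft_force: [-1.1, -2.8, 6.6]
finger_gap: 0.0182
grasp_force: 58.4
```

```bash
python3 -m handwheel '[0,0,10,0,-1, 0,0,30,0,-1, 0,0,35,0,-1, 0,0,35,0,-1, 0,0,10,0,-1]'
python3 -m handwheel '[-5,-20,0,0,-1, -9,-34,0,-1,-1, -9,-34,0,-1,-1, -9,-34,0,-1,-1, -9,-34,0,-1,-1]'
python3 -m handwheel '[-10,-34,0,-1,-1, -10,-34,0,-1,-1, -10,-34,0,-1,-1, -10,-34,0,-1,-1, -10,-34,0,-1,-1]'
python3 -m handwheel '[-10,-34,0,-1,-1, -10,-34,0,-1,-1, -10,-34,0,-1,-1, -10,-34,0,-1,-1, -10,-34,0,0,-1]'
python3 -m handwheel '[-10,-34,0,0,-1, -9,-33,0,0,-1, -9,-30,0,0,-1, -4,-16,0,0,-1, 0,0,0,0,-1]'
```

```text
clock: 20.72
tool_pos: [0.6389, 0.3072, 0.1663]
orientation: [0.997, 0.076, 0.003, -0.001]
ft_force: [0.5, -0.3, -1.0]
finger_gap: 0.0178
grasp_force: 58.8
clock: 21.13
tool_pos: [0.5954, 0.1486, 0.1603]
orientation: [0.999, 0.041, 0.0, -0.0]
ft_force: [1.6, 0.4, -1.3]
finger_gap: 0.0175
grasp_force: 58.7
clock: 21.55
tool_pos: [0.5454, -0.0213, 0.1604]
orientation: [1.0, -0.003, 0.0, -0.0]
ft_force: [0.7, -1.3, -1.2]
finger_gap: 0.0177
grasp_force: 58.7
clock: 21.97
tool_pos: [0.4955, -0.1913, 0.1604]
orientation: [0.999, -0.038, 0.0, 0.0]
ft_force: [1.0, 0.2, -1.0]
finger_gap: 0.0176
grasp_force: 58.7
clock: 22.38
tool_pos: [0.4624, -0.3069, 0.1603]
orientation: [0.999, -0.04, -0.0, 0.001]
ft_force: [-0.7, -0.7, -0.9]
finger_gap: 0.0179
grasp_force: 58.8
```

```bash
python3 -m handwheel '[-2,-13,-10,0,-1, 0,0,-25,0,-1, 0,0,-30,0,-1, 0,0,-22,0,-1, 0,0,-8,0,-1]'
python3 -m handwheel '[0,0,0,0,-1, 0,0,0,0,-1]'
python3 chk.py 459.7 -320 .05 .038 pics/m1.png
```

```text
clock: 22.8
tool_pos: [0.4611, -0.3146, 0.0617]
orientation: [0.999, -0.037, -0.002, -0.001]
ft_force: [-0.4, 0.5, -0.8]
finger_gap: 0.0177
grasp_force: 58.8
clock: 22.97
tool_pos: [0.4625, -0.3158, 0.0653]
orientation: [0.999, -0.037, -0.0, -0.0]
ft_force: [1.2, -1.1, -0.8]
finger_gap: 0.0178
grasp_force: 58.8
124 220 z 0.023146951638684077 0.10408529999643595 foot (array([ 464.2, -305.3]), array([79.9, 36.3]), 160.1) body (array([ 462.8, -305.9]), array([59.7, 26.7]), 164.4)
[ 0.46281051 -0.31608054  0.06592588]
```

View pics/m1.png

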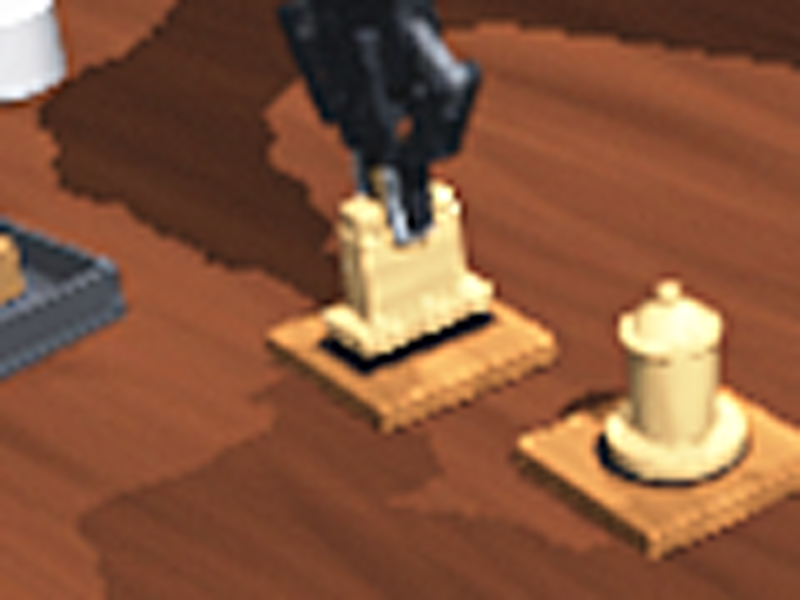

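The mountain is parallel to the oblong inlay and hovers about 10 mm above it (crop (410,310)). I'll correct by (-3,-4) mm and lower it.

```bash
python3 -m handwheel '[-3,-4,-3,0,-1, 0,0,-3,0,-1, 0,0,-2,0,-1, 0,0,0,0,-1, 0,0,0,0,-1]'
python3 -m handwheel '[0,0,-1,0,-1, 0,0,-1,0,-1, 0,0,0,0,-1, 0,0,0,0,-1]'
```

```text
clock: 23.43
tool_pos: [0.4592, -0.3199, 0.057]
orientation: [0.999, -0.038, 0.0, -0.0]
ft_force: [-0.4, -0.0, -1.4]
finger_gap: 0.0179
grasp_force: 58.8
clock: 23.77
tool_pos: [0.4591, -0.3199, 0.0548]
orientation: [0.999, -0.038, -0.0, -0.0]
ft_force: [-0.1, 0.1, -1.1]
finger_gap: 0.018
grasp_force: 58.8
```

```bash
python3 -m handwheel '[0,0,-1,0,-1, 0,0,0,0,-1, 0,0,0,0,-1]'
```

```text
clock: 24.02
tool_pos: [0.4593, -0.3202, 0.0544]
orientation: [0.999, -0.038, 0.0, 0.0]
ft_force: [-1.6, 0.4, 9.1]
finger_gap: 0.0181
grasp_force: 58.9
```

Contact. I'll release, lift and move clear towards -x/-y, then verify.

```bash
python3 -m handwheel '[0,0,0.5,0,-1, 0,0,0,0,-0.2, 0,0,0,0,0.2, 0,0,0,0,0.6, 0,0,0,0,1]'
python3 -m handwheel '[0,0,10,0,1, 0,0,30,0,1, 0,0,35,0,1, 0,0,35,0,1, 0,0,10,0,1]'
python3 -m handwheel '[-10,-30,0,0,1, -15,-35,0,0,1, -15,-35,0,0,1, -15,-35,0,0,1, -15,-35,0,0,1]'
python3 -m handwheel '[-10,-20,0,0,1, 0,0,0,0,1, 0,0,0,0,1, 0,0,0,0,1]'
python3 ver.py
python3 - <<'E'
from h import *
p,d=r.read_camera("top");q,_=r.read_camera("scene")
cv2.imwrite("pics/end.png",np.vstack([cv2.resize(p[205:275,120:420,::-1],(800,187),interpolation=cv2.INTER_CUBIC),cv2.resize(q[110:275,130:450,::-1],(800,412),interpolation=cv2.INTER_CUBIC)]))
E
```

```text
clock: 24.43
tool_pos: [0.4591, -0.3199, 0.0543]
orientation: [0.999, -0.038, -0.0, -0.0]
ft_force: [0.1, 0.8, 0.2]
finger_gap: 0.0657
grasp_force: 0.0
clock: 24.85
tool_pos: [0.4606, -0.3209, 0.1799]
orientation: [0.999, -0.038, 0.003, 0.001]
ft_force: [0.3, 0.3, -0.1]
finger_gap: 0.0856
grasp_force: 0.0
clock: 25.27
tool_pos: [0.3881, -0.4914, 0.1751]
orientation: [0.999, -0.037, 0.0, 0.0]
ft_force: [0.4, 0.2, -0.1]
finger_gap: 0.0851
grasp_force: 0.0
clock: 25.6
tool_pos: [0.3796, -0.5092, 0.1746]
orientation: [0.999, -0.037, 0.0, -0.0]
ft_force: [1.5, 0.3, 0.0]
finger_gap: 0.0854
grasp_force: 0.0
top urn 197 0.096 (array([ 447. , -144.1]), array([43.1, 41.4]), 179.5) hi (array([ 447. , -144.1]), array([43.1, 41.4]), 179.5)
top bamboo 87 0.091 (array([454.3, 129.3]), array([27.6, 26.2]), 43.9) hi (array([454.3, 129.4]), array([27.5, 26.1]), 43.9)
top seal 134 0.096 (array([459.4, 343.3]), array([31.1, 29.8]), 74.9) hi (array([459.4, 343.3]), array([31.1, 29.8]), 74.9)
top mountain 199 0.096 (array([ 458.5, -317.4]), array([55.9, 20.1]), 176.8) hi (array([ 459. , -317.7]), array([55. , 19.9]), 177.8)
top dropper [252 251 250] 1.3900063
top jar [249 226 126] 1.3868879
scene urn 228 0.094 (array([ 447.3, -142.7]), array([39.6, 39.6]), 50.6) hi (array([ 447.3, -142.7]), array([39.6, 39.6]), 50.6)
scene bamboo 198 0.086 (array([455.9, 130.3]), array([26.6, 26.1]), 67.4) hi (array([456.9, 129.5]), array([25.6, 25.4]), 56.1)
scene seal 370 0.093 (array([459.9, 342.6]), array([33.1, 30.7]), 165.0) hi (array([459.6, 342.7]), array([31.5, 31.2]), 169.5)
scene mountain 264 0.094 (array([ 459. , -316.2]), array([57.6, 24.9]), 172.7) hi (array([ 459.4, -317.3]), array([57.2, 23.7]), 0.1)
scene dropper [255 255 255] 0.8696918
scene jar [252 236 117] 1.0006541
```

View pics/end.png

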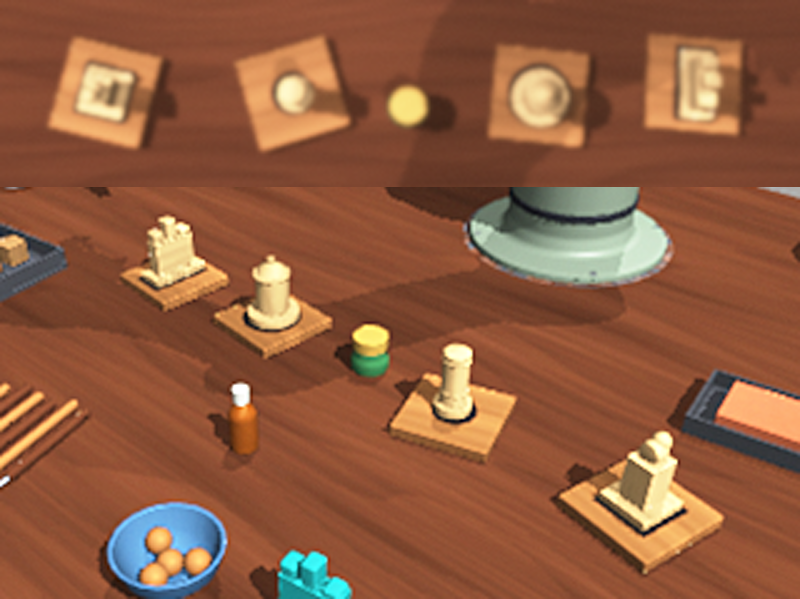

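All four carvings stand upright, centred within about 4 mm and aligned. The jar (405,105 in the top strip) and the dropper (240,420) have not moved. I'll hand it in.

```bash
python3 -c "
from cell import r
print(r.close_job())"
```

```text
the job is handed in; nothing more can be done
None
```

I set all four carvings upright on their matching stands, about 4 mm or less off centre by the cameras, left the jar and dropper bottle standing where they were, and handed the job in at about 26 s; it returned no verdict.

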